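# Clamp a tube rack on the orbital shaker with the knob under its deck

## Robot

A 6-joint arm with a two-finger parallel gripper is mounted at the origin on the work surface. World frame = base frame: x ahead of the robot, y to its left, z up, the work surface at z = 0. Lengths are in mm, angles in rad, forces in N, time in s.
With the tool pointing down it reaches from about 300 to 775 mm from the base axis. Payload 14.6 kg.
Tool frame: the origin (TCP) lies at the very end of the fingers, on their centre line; the grasp point (between the pads) lies 19 mm behind it; z points along the fingers, y is the line along which they close (so a half turn about z gives the same grasp; the last joint's range is limited). The gripper opens to 94 mm and grips with 3 to 60 N. Pads are 16 mm wide; open, the fingers measure 119 mm over their backs; the gripper's body (75 mm by 177 mm) begins 78 mm behind the grasp point.
Start: joints at [1.068, 0.3, 1.521, -0, 1.321, -0.067], TCP at [232.171, 498.584, 205.446] pointing down, gripper open.
Joint ranges: [-3.03, 3.03], [-0.79, 2.21], [0.23, 2.52], [-1.04, 4.18], [0, 3.07], [-2.55, 2.55]. Speed limits (rad/s): [2.22, 2.22, 2.57, 3.14, 3.14, 3.14].

## Interface

Orientations are given as [roll, pitch, yaw] about the fixed x, y, z axes, in that order (R = Rz(yaw) Ry(pitch) Rx(roll)).
In Python, from cell import manip gives the robot as it stands. The module is installed in compiled form; this text tells all that it offers.
- The arm moves only by the shell command python3 -m inch 'ROWS' [FORCE]. ROWS is JSON, a list of rows, each an object of numbers: "gripper": the opening, from 0 (shut) to 1 (fully open); "dx", "dy", "dz": the shift along the world's x, y, z in m; "wx", "wy", "wz": the turn, a rotation vector about the world's x, y, z in degrees. A call has exactly 5 rows; each row is the pose to reach, as a shift and turn from the pose commanded when the call began; what a row does not reach only later rows make up. A row lasts 1/12 s, in which the tool goes at most 41.7 mm and 7.16 degrees, less where a joint would pass 70% of its speed; a pose out of reach is approached as far as the arm can. A call with a gripper value outside its range is refused whole. The fingers move at their own pace and stop on an object; FORCE is the grip in N (left out, the last holds). Time passes only in rows, so rows that repeat a pose let the fingers close, or fill a call up. It gives the time, the measured TCP pose, the force, the opening and the grip force at its end, in the units of the state.
- manip.read_state(): the state, without advancing time (a new reading comes with each control period).
- manip.camera(name): name is "scene" or "side" or "wrist"; returns the picture (400x640x3 uint8, blue, green, red); there is no depth.
- manip.camera_info(name): a dict with "camera_matrix" (3x3 intrinsics, pixels), "R" (3x3) and "t" (3): a world point X has camera coordinates R X + t; the wrist camera has in their place "tool_from_camera" (4x4, takes a point from camera to tool coordinates, whose origin is the TCP and whose axes are the flange's). Camera axes: x right, y down, z forward; pixel columns grow to the right and rows downward; lengths in mm; the calibration is good to about 2 mm. A picture is of the moment at which its call begins: read the wrist's pose just before it. camera_info takes no time and is no camera call.
- manip.sign_off(): hands the job in; it is judged then, once.
The state is a dict: "clock": time; "joints": joint angles; "qd": joint speeds; "effort": joint torques, N m; "eef_pos": TCP position; "eef_rot": TCP orientation; "wrist_force": force on the tool from outside, world axes, zero at the start; "moment": the same for the moment, N m; "finger_gap": finger opening in mm; "finger_force": force on a finger pad.
Only numpy, scipy, OpenCV 4.12 (cv2) and the standard library are available. Lean on these libraries where they do the work, as an engineer would, in place of code of your own. Each camera call takes 0.05 s, during which the arm holds its last target. There are 200 camera calls.

## Task

Load the orange tube rack onto the shaker's deck: stand it between the jaw and the blue fence, centred on the fence with its long side running from jaw to fence, and let go of it. Then swing the red crank of the knob under the deck away from the robot until the jaw holds the rack firmly against the fence, stopping when you feel it nip up firmly, since forcing it would crush the rack. Leave everything else where it is.

Things in the scene. Friction and masses are not known exactly. Their poses are not given: they have to be found in the camera images.
- rack_center (a point): Centre (half-way up) of the orange tube rack: solid block 90 (its x) x 56 (its y) x 45 mm high, 0.2 to 0.4 kg, capped tubes standing 10 mm above its top, set in from the edges. Starts on the bench left or right of the shaker. Either way round will do. Grasp it from above across its 56 mm width: those two faces stay free on the deck.
- rack: The same orange rack; origin at the centre of its underside, z up.
- bay (a point): Point on the deck's top, 100 mm above the bench, at the middle of the foot of the fence face that the rack is pressed against. The frame is turned with the shaker: z up, +x from the jaw into the fence, +y to the side away from the knob. A clamped rack has its centre at x = -45, y = 0, z = 22.5 mm here, its long axis along x.
- fence: Blue fence bar fixed across the deck, 80 mm wide, 22 mm high; origin and axes as bay.
- shaker: White orbital shaker, fixed to the bench at varying place and angle; origin under its centre, axes as bay. Deck: aluminium plate 200 x 230 mm. The jaw facing the fence is 66 mm wide, 22 mm high, with a black sprung pad (8 N per mm) that starts 102 to 115 mm from the fence: its setting varies and is not measured. It pushes the rack along the deck to the fence by itself.
- hub (a point): On the knob's axis, top of its black hub (48 mm across), under the deck near its -y edge, 77 mm above the bench. The knob turns about the vertical through this point. A steel arm runs from the hub out past the deck's edge to an upright red post.
- post (a point): Grip point on the red upright post at the end of the knob's arm: 16 mm across, 100 mm from the knob's axis, always outside the deck's edge. This point is 95 mm above the bench, 19 mm below the post's top and 29 mm above the arm. It can be pinched or pushed from above.
- knob (a joint): Knob angle, rad: 0 open to 1.75; grows as the post swings away from the robot (counter-clockwise from above); jaw advances 18 mm per rad, grips at 0.8 to 1.6; stays where left. Slow push at the post: about 6 N running free (about half when the hand pauses), plus 0.18 N per N of clamping. Right is 2 to 4 N above the like free push; under 1.5 is loose, over 5 (30 N clamping) crushes.
- tip_box: Bystander, not to be moved: pipette tip box, clear with blue lid, 114 x 79 x 60 mm; origin at the centre of its underside.
- reagent: Bystander, not to be moved: amber bottle with blue cap, 68 across, 150 tall mm; origin at the centre of its underside.
- beaker: Bystander, not to be moved: glass beaker, 72 across, 90 tall mm; origin at the centre of its underside.
- jar: Bystander, not to be moved: squat clear jar, white lid, 70 across, 80 tall mm; origin at the centre of its underside.
Mind the look-alikes: they are no part of the job. Several things have the shape of the rack; the one meant has the colours described above.

How it is judged:
By the outcome, as a careful person would: the job done as asked, in the order asked, and still so for the second after the job is handed in, with the robot touching nothing.
It also fails if it takes over 72 s, if anything falls off the work surface, if the arm or the gripper's body presses on something with over 40 N, if the wrist force passes 120 N, or if a joint passes its speed limit or range.

## Working session

There is one attempt and no reset: what is moved stays moved. The work goes in short steps, Python scripts to look and compute and a shell command to move; the robot and the scene stay as the last step left them, time stands still between calls to the robot, and variables do not carry over. Pictures are saved under pics/ and viewed, at most 10 in all, crops included, and the job is handed in when it is done.

```bash
mkdir -p pics; cat > h.py <<'E'
import numpy as np, cv2
from cell import manip
def cam(n):
    i=manip.camera_info(n); K=np.array(i["camera_matrix"])
    if n=="wrist":
        from scipy.spatial.transform import Rotation as Ro
        s=manip.read_state(); T=np.array(i["tool_from_camera"])
        Rt=Ro.from_euler('xyz',s["eef_rot"]).as_matrix(); p=np.array(s["eef_pos"])
        return K,(Rt@T[:3,:3]).T, Rt@T[:3,3]+p
    R=np.array(i["R"]);return K,R,-R.T@np.array(i["t"])
def ray(c,uv,z):
    K,R,o=c; d=R.T@np.linalg.solve(K,[uv[0],uv[1],1]); return o+d*(z-o[2])/d[2]
def proj(c,X):
    K,R,o=c; q=K@(R@(np.array(X,float)-o)); return q[:2]/q[2]
E
python3 - <<'E'
from h import *
for n in("scene","side","wrist"):
    c=cam(n); im=manip.camera(n); cv2.imwrite(f"pics/{n}0.png",im); print(n,c[2].round(),c[1][2].round(2))
s=manip.read_state();print(s)
a=[cv2.imread(f"pics/{n}0.png") for n in("scene","side")]
E
```

```text
scene [1356.  133.  970.] [-0.64 -0.16 -0.75]
side [ 246. -707.  804.] [ 0.32  0.65 -0.69]
wrist [161. 532. 385.] [ 0.25 -0.12 -0.96]
{'clock': 0.15, 'joints': array([ 1.06839589e+00,  3.00324443e-01,  1.52138908e+00,  3.48630886e-06,
        1.32067349e+00, -6.65745389e-02]), 'qd': array([ 0.00046357, -0.00280309, -0.00193454,  0.00090758, -0.00203723,
        0.00150341]), 'effort': array([ 1.00875255e-03, -5.31958079e+01, -3.52820957e+01,  7.07594398e-02,
        2.36015185e-02, -1.21664443e-04]), 'eef_pos': array([232.09330313, 498.44016888, 205.04799769]), 'eef_rot': array([-3.14080027e+00, -5.62149658e-05,  2.70576587e+00]), 'wrist_force': array([-0.62653491,  0.16888892, -0.02632447]), 'moment': array([-0.00648623,  0.02295412, -0.00767399]), 'finger_force': 0.0, 'finger_gap': 93.6005194920721}
```

View pics/scene0.png

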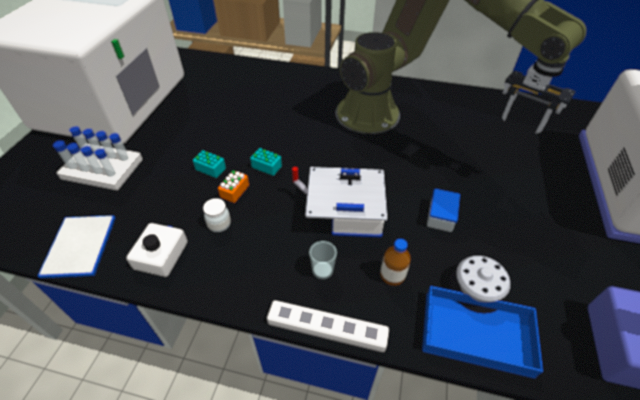

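View pics/side0.png

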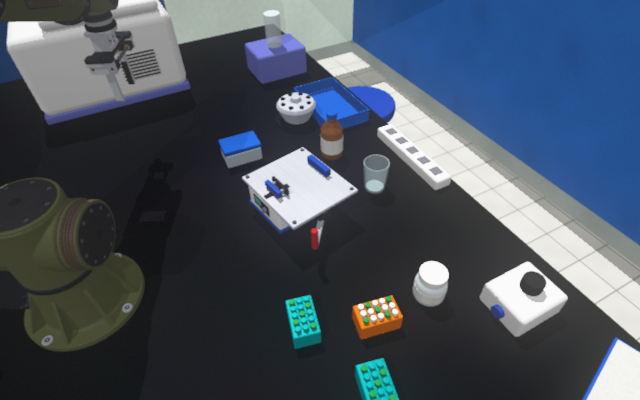

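The scene view shows three rack-shaped things: orange at (233,185), and teal at (209,163) and (265,161). The orange one fits the description. The side view has it at (378,315), with the post at (315,238), the fence at (318,165) and the jaw at (275,187). I'll measure these now and confirm the rack in a crop.

```bash
python3 - <<'E'
from h import *
out=[]
for n in("scene","side"):
    im=cv2.imread(f"pics/{n}0.png"); c=cam(n); hsv=cv2.cvtColor(im,cv2.COLOR_BGR2HSV)
    def blobs(lo,hi,box,amin=15):
        m=cv2.inRange(hsv,np.array(lo),np.array(hi)); k=np.zeros_like(m); x0,y0,x1,y1=box; k[y0:y1,x0:x1]=m[y0:y1,x0:x1]
        return [q for q in cv2.findContours(k,0,2)[0] if cv2.contourArea(q)>amin]
    boxes=dict(scene=dict(r=(215,165,255,205),p=(285,160,310,195),f=(325,198,370,216),d=(295,160,395,225)),
               side=dict(r=(345,285,410,345),p=(300,220,330,255),f=(300,150,335,180),d=(235,140,365,225)))[n]
    q=np.vstack(blobs((5,150,90),(18,255,255),boxes['r'],3)); h=cv2.convexHull(q)
    M=cv2.moments(h); uv=(M['m10']/M['m00'],M['m01']/M['m00']); print(n,"rack",np.round(uv,1),ray(c,uv,25).round(1),[ray(c,p[0],45).round()[:2].tolist() for p in cv2.approxPolyDP(h,3,True)], cv2.approxPolyDP(h,3,True)[:,0].tolist())
    for lo,hi in(((0,150,80),(4,255,255)),((170,150,80),(180,255,255))):
        for q in blobs(lo,hi,boxes['p'],4):
            x,y,w,hh=cv2.boundingRect(q); print("post",(x,y,w,hh),"top",ray(c,(x+w/2,y+1),114).round(1),"mid",ray(c,(x+w/2,y+hh/2),95).round(1))
    for q in blobs((105,120,50),(130,255,255),boxes['f'],10):
        b=cv2.boxPoints(cv2.minAreaRect(q)); print("fence",b.round().tolist(),[ray(c,p,122).round()[:2].tolist() for p in b])
    for q in blobs((0,0,150),(180,60,255),boxes['d'],1000):
        a=cv2.approxPolyDP(cv2.convexHull(q),5,True)[:,0]; print("deck",a.tolist(),[ray(c,p,100).round()[:2].tolist() for p in a])
    x0,y0,x1,y1=dict(scene=(190,140,400,250),side=(230,140,460,360))[n]
    out.append(cv2.resize(im[y0:y1,x0:x1],(400,int(400*(y1-y0)/(x1-x0))),interpolation=2))
H=max(o.shape[0] for o in out); cv2.imwrite("pics/c1.png",np.hstack([cv2.copyMakeBorder(o,0,H-o.shape[0],0,0,0) for o in out]))
E
```

```text
scene rack [233.5 188.1] [ 547. -353.   25.] [[497.0, -322.0], [540.0, -303.0], [619.0, -319.0], [610.0, -366.0], [562.0, -394.0]] [[247, 175], [248, 185], [234, 202], [221, 197], [219, 185]]
post (292, 166, 7, 15) top [ 490.9 -154.1  114. ] mid [ 500.2 -152.2   95. ]
fence [[337.0, 209.0], [337.0, 203.0], [363.0, 204.0], [363.0, 211.0]] [[637.0, 9.0], [613.0, 4.0], [599.0, 77.0], [624.0, 80.0]]
deck [[310, 168], [382, 170], [386, 218], [379, 224], [306, 215]] [[470.0, -113.0], [424.0, 109.0], [616.0, 147.0], [642.0, 131.0], [660.0, -75.0]]
side rack [376.5 316.7] [ 538.6 -358.4   25. ] [[559.0, -408.0], [478.0, -391.0], [500.0, -323.0], [587.0, -340.0], [578.0, -389.0]] [[400, 327], [360, 338], [352, 306], [392, 295], [402, 315]]
post (311, 228, 6, 6) top [ 501.3 -151.8  114. ] mid [ 505.6 -141.9   95. ]
post (311, 232, 7, 17) top [ 497.  -162.7  114. ] mid [ 493.9 -167.3   95. ]
fence [[305.0, 160.0], [310.0, 153.0], [332.0, 170.0], [327.0, 177.0]] [[587.0, 68.0], [611.0, 86.0], [627.0, -4.0], [604.0, -19.0]]
deck [[357, 189], [299, 224], [275, 224], [252, 201], [242, 177], [303, 147]] [[660.0, -74.0], [483.0, -110.0], [435.0, -84.0], [415.0, 13.0], [424.0, 109.0], [617.0, 147.0]]
```

View pics/c1.png

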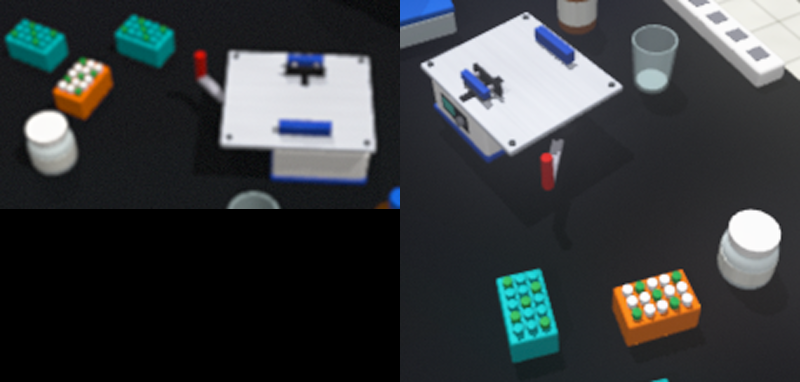

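The crop confirms it: the orange rack with white and green caps is at scene (233,185) and side (378,315), and the other two are teal. Estimates:
- **Rack:** (540,-356), yaw about -11°.
- **Shaker:** yaw about 11.5°, deck centre (543,17).
- **Post:** (497,-155).

I'll go over the deck first for a close look on the way.

```bash
python3 -m inch '[{"dx":0.05,"dy":-0.1,"dz":0.03,"wz":7,"gripper":1},{"dx":0.1,"dy":-0.2,"dz":0.06,"wz":14,"gripper":1},{"dx":0.17,"dy":-0.3,"dz":0.09,"wz":21,"gripper":1},{"dx":0.24,"dy":-0.4,"dz":0.09,"wz":28,"gripper":1},{"dx":0.3,"dy":-0.49,"dz":0.09,"wz":36.5,"gripper":1}]'
```

```text
validation failed for argument at $[0]...
```

```bash
python3 -m inch '[{"gripper":1.0,"dx":0.05,"dy":-0.1,"dz":0.03,"wx":0,"wy":0,"wz":7},{"gripper":1.0,"dx":0.1,"dy":-0.2,"dz":0.06,"wx":0,"wy":0,"wz":14},{"gripper":1.0,"dx":0.17,"dy":-0.3,"dz":0.09,"wx":0,"wy":0,"wz":21},{"gripper":1.0,"dx":0.24,"dy":-0.4,"dz":0.09,"wx":0,"wy":0,"wz":28},{"gripper":1.0,"dx":0.3,"dy":-0.49,"dz":0.09,"wx":0,"wy":0,"wz":36.5}]'
```

```text
clock: 0.57
eef_pos: [325.4, 334.4, 247.4]
eef_rot: [3.141, 0.001, -3.0]
wrist_force: [0.2, 0.5, 0.3]
finger_gap: 93.6
finger_force: 0.0
```

```bash
python3 -m inch '[{"gripper":1.0,"dx":0.2,"dy":-0.32,"dz":0.04,"wx":0,"wy":0,"wz":1},{"gripper":1.0,"dx":0.2,"dy":-0.32,"dz":0.04,"wx":0,"wy":0,"wz":1},{"gripper":1.0,"dx":0.2,"dy":-0.32,"dz":0.04,"wx":0,"wy":0,"wz":1},{"gripper":1.0,"dx":0.2,"dy":-0.32,"dz":0.04,"wx":0,"wy":0,"wz":1},{"gripper":1.0,"dx":0.2,"dy":-0.32,"dz":0.04,"wx":0,"wy":0,"wz":1}]'
python3 -m inch '[{"gripper":1.0,"dx":0.08,"dy":-0.13,"dz":0.01,"wx":0,"wy":0,"wz":1},{"gripper":1.0,"dx":0.08,"dy":-0.13,"dz":0.01,"wx":0,"wy":0,"wz":1},{"gripper":1.0,"dx":0.08,"dy":-0.13,"dz":0.01,"wx":0,"wy":0,"wz":1},{"gripper":1.0,"dx":0.08,"dy":-0.13,"dz":0.01,"wx":0,"wy":0,"wz":1},{"gripper":1.0,"dx":0.08,"dy":-0.13,"dz":0.01,"wx":0,"wy":0,"wz":1}]'
cat > w.py <<'E'
import sys
from h import *
c=cam("wrist"); im=manip.camera("wrist"); cv2.imwrite(f"pics/{sys.argv[1]}.png",im)
s=manip.read_state(); print(s["clock"],s["eef_pos"].round(1),s["eef_rot"].round(4))
np.savez(f"pics/{sys.argv[1]}.npz",K=c[0],R=c[1],o=c[2])
E
python3 w.py w1
```

```text
clock: 0.98
eef_pos: [435.2, 158.3, 269.0]
eef_rot: [3.142, 0.0, -2.988]
wrist_force: [-0.7, 1.2, -0.1]
finger_gap: 94.1
finger_force: 0.0
clock: 1.4
eef_pos: [516.3, 26.3, 278.2]
eef_rot: [-3.141, -0.001, -2.975]
wrist_force: [0.3, -0.3, -0.4]
finger_gap: 94.3
finger_force: 0.0
1.45 [515.3  28.3 278.1] [ 3.1415e+00 -1.0000e-03 -2.9742e+00]
```

View pics/w1.png

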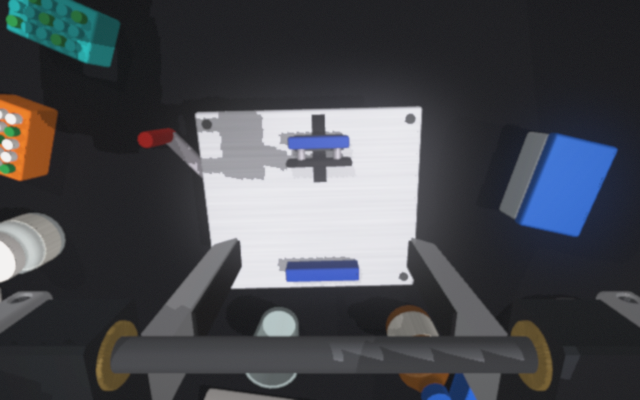

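The wrist view shows the fence at (322,271), the jaw at (319,142) with its pad edge near row 163, the post at (155,138) and the deck corners. Next I'll measure on these.

```bash
python3 - <<'E'
from h import *
d=np.load("pics/w1.npz"); c=(d['K'],d['R'],d['o']); im=cv2.imread("pics/w1.png"); hsv=cv2.cvtColor(im,cv2.COLOR_BGR2HSV)
print("cam",c[2].round())
def big(lo,hi,b,zs,name):
    x0,y0,x1,y1=b; m=np.zeros(hsv.shape[:2],np.uint8); m[y0:y1,x0:x1]=cv2.inRange(hsv,np.array(lo),np.array(hi))[y0:y1,x0:x1]
    q=max(cv2.findContours(m,0,1)[0],key=cv2.contourArea); r=cv2.boxPoints(cv2.minAreaRect(q))
    print(name,r.round(1).tolist(),cv2.boundingRect(q))
    for z in zs: print("  z",z,[ray(c,p,z).round(1)[:2].tolist() for p in r])
    return q
big((105,100,40),(130,255,255),(270,250,375,290),(100,122),"fence")
q=big((105,100,40),(130,255,255),(270,130,375,155),(122,),"jaw")
print("col322 rows255-285",im[255:286,322].tolist()); print("jaw col 300", im[150:172,295].tolist())
m=big((0,0,130),(180,70,255),(190,95,430,300),(100,),"deck")
P=m[:,0]
# deck edges by fitting: corners
a=cv2.approxPolyDP(cv2.convexHull(m),6,True)[:,0]; print([(p.tolist(),ray(c,p,100).round(1)[:2].tolist()) for p in a])
big((0,120,60),(5,255,255),(130,120,180,155),(114,95),"post")
for p in((140,139),(172,134)): print(ray(c,p,114).round(1))
# fence vs side/scene
E
```

```text
cam [439.  12. 458.]
fence [[285.70001220703125, 262.5], [357.79998779296875, 261.0], [358.20001220703125, 279.6000061035156], [286.1000061035156, 281.20001220703125]] (286, 262, 73, 20)
  z 100 [[616.0, -2.2], [600.4, 78.5], [623.5, 83.6], [639.4, 1.5]]
  z 122 [[605.2, -1.3], [590.5, 74.4], [612.1, 79.2], [627.1, 2.2]]
jaw [[288.0, 148.0], [288.0, 136.0], [348.0, 136.0], [348.0, 148.0]] (288, 136, 61, 13)
  z 122 [[484.0, -15.8], [472.6, -17.4], [462.9, 39.6], [474.2, 41.8]]
col322 rows255-285 [[233, 228, 228], [228, 224, 224], [209, 202, 202], [179, 173, 172], [164, 155, 154], [146, 126, 122], [126, 93, 86], [116, 76, 68], [113, 73, 64], [113, 73, 65], [114, 73, 64], [113, 71, 62], [121, 74, 64], [147, 81, 65], [176, 92, 69], [195, 99, 71], [201, 101, 73], [202, 102, 72], [201, 101, 72], [202, 100, 72], [202, 100, 71], [200, 98, 68], [200, 97, 68], [200, 98, 69], [199, 99, 70], [200, 124, 109], [214, 182, 177], [220, 212, 211], [221, 216, 216], [220, 215, 216], [206, 199, 199]]
jaw col 300 [[118, 103, 101], [126, 119, 120], [139, 132, 133], [142, 136, 137], [141, 136, 135], [143, 
[... 340 characters left out ...]
, 284.20001220703125], [192.8000030517578, 289.3999938964844]] (190, 106, 232, 183)
  z 100 [[467.0, -121.3], [423.1, 108.0], [616.3, 161.2], [668.2, -104.6]]
[([421, 108], [425.1, 108.6]), ([411, 284], [618.8, 145.1]), ([231, 287], [657.6, -60.8]), ([190, 166], [522.7, -116.6]), ([197, 112], [466.5, -113.0])]
post [[136.1999969482422, 132.3000030517578], [172.39999389648438, 126.30000305175781], [175.10000610351562, 142.60000610351562], [138.89999389648438, 148.6999969482422]] (137, 128, 37, 20)
  z 114 [[494.7, -165.8], [483.0, -131.0], [498.5, -127.6], [510.5, -162.9]]
  z 95 [[497.8, -175.7], [485.4, -138.9], [501.8, -135.3], [514.4, -172.5]]
[ 500.7 -162.   114. ]
[ 490.5 -131.   114. ]
```

```bash
python3 -m inch '[{"gripper":1.0,"dx":0.02,"dy":-0.38,"dz":-0.04,"wx":0,"wy":0,"wz":-7},{"gripper":1.0,"dx":0.02,"dy":-0.38,"dz":-0.04,"wx":0,"wy":0,"wz":-14},{"gripper":1.0,"dx":0.02,"dy":-0.38,"dz":-0.04,"wx":0,"wy":0,"wz":-20.6},{"gripper":1.0,"dx":0.02,"dy":-0.38,"dz":-0.04,"wx":0,"wy":0,"wz":-20.6},{"gripper":1.0,"dx":0.02,"dy":-0.38,"dz":-0.04,"wx":0,"wy":0,"wz":-20.6}]'
python3 -m inch '[{"gripper":1.0,"dx":0.01,"dy":-0.18,"dz":-0.02,"wx":0,"wy":0,"wz":0},{"gripper":1.0,"dx":0.01,"dy":-0.18,"dz":-0.02,"wx":0,"wy":0,"wz":0},{"gripper":1.0,"dx":0.01,"dy":-0.18,"dz":-0.02,"wx":0,"wy":0,"wz":0},{"gripper":1.0,"dx":0.01,"dy":-0.18,"dz":-0.02,"wx":0,"wy":0,"wz":0},{"gripper":1.0,"dx":0.01,"dy":-0.18,"dz":-0.02,"wx":0,"wy":0,"wz":0}]'
python3 w.py w2
```

```text
clock: 1.87
eef_pos: [525.2, -177.2, 256.8]
eef_rot: [3.141, 0.0, 2.953]
wrist_force: [1.3, 0.9, 0.9]
finger_gap: 93.9
finger_force: 0.0
clock: 2.28
eef_pos: [534.9, -359.7, 235.3]
eef_rot: [3.141, -0.002, 2.951]
wrist_force: [-0.8, -1.2, 0.2]
finger_gap: 94.1
finger_force: 0.0
2.3333 [ 534.8 -360.   235. ] [ 3.141e+00 -2.200e-03  2.950e+00]
```

View pics/w2.png

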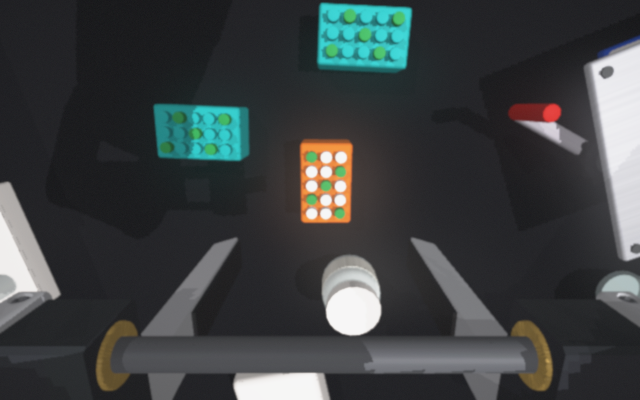

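The orange rack top is at (301–351, 141–222), the jar stands beyond its end at (351,310), and both wide faces are free. The post top is at (552,112), with the arm running to (583,150). I'll calculate the rack, post and hub positions.

```bash
python3 - <<'E'
from h import *
d=np.load("pics/w2.npz"); c=(d['K'],d['R'],d['o']); im=cv2.imread("pics/w2.png"); hsv=cv2.cvtColor(im,cv2.COLOR_BGR2HSV)
m=np.zeros(hsv.shape[:2],np.uint8); m[130:235,290:365]=cv2.inRange(hsv,np.array((4,140,90)),np.array((20,255,255)))[130:235,290:365]
q=np.vstack(cv2.findContours(m,0,1)[0]); r=cv2.minAreaRect(q); b=cv2.boxPoints(r); B=np.array([ray(c,p,45)[:2] for p in b])
print(c[2].round(),b.round(1).tolist(),B.round(1).tolist(),"ctr",B.mean(0).round(1))
for i in range(2): e=B[i+1]-B[i]; print(np.linalg.norm(e).round(1),np.degrees(np.arctan2(e[1],e[0])).round(1))
print("post top",ray(c,(551,112),114).round(1),"w1")
d1=np.load("pics/w1.npz"); c1=(d1['K'],d1['R'],d1['o'])
print(ray(c1,(145,139),114).round(1), "arm w1",ray(c1,(173,136),66).round(1),ray(c1,(201,170),66).round(1))
print("arm w2",ray(c,(522,120),66).round(1),ray(c,(583,147),66).round(1))
print("pad",[ray(c1,(319,166.5),z).round(1) for z in(100,105,122)])
E
```

```text
[ 458. -346.  416.] [[300.0, 139.0], [352.0, 139.0], [352.0, 222.0], [300.0, 222.0]] [[486.6, -376.7], [497.0, -322.4], [589.0, -337.9], [577.8, -396.0]] ctr [ 537.6 -358.2]
55.3 79.1
93.3 -9.6
post top [ 499.3 -157.2  114. ] w1
[ 499.9 -157.2  114. ] arm w1 [ 499.8 -149.8   66. ] [ 533.3 -116.    66. ]
arm w2 [ 508.3 -155.4   66. ] [546.8 -95.8  66. ]
pad [array([500.6,  17.2, 100. ]), array([499.8,  17.2, 105. ]), array([496.8,  16.9, 122. ])]
```

```bash
python3 -m inch '[{"gripper":1.0,"dx":0.004,"dy":0.002,"dz":-0.03,"wx":0,"wy":0,"wz":0},{"gripper":1.0,"dx":0.004,"dy":0.002,"dz":-0.07,"wx":0,"wy":0,"wz":0},{"gripper":1.0,"dx":0.004,"dy":0.002,"dz":-0.11,"wx":0,"wy":0,"wz":0},{"gripper":1.0,"dx":0.004,"dy":0.002,"dz":-0.15,"wx":0,"wy":0,"wz":0},{"gripper":1.0,"dx":0.004,"dy":0.002,"dz":-0.17,"wx":0,"wy":0,"wz":0}]'
python3 -m inch '[{"gripper":1.0,"dx":0,"dy":0,"dz":-0.02,"wx":0,"wy":0,"wz":0},{"gripper":1.0,"dx":0,"dy":0,"dz":-0.04,"wx":0,"wy":0,"wz":0},{"gripper":1.0,"dx":0,"dy":0,"dz":-0.05,"wx":0,"wy":0,"wz":0},{"gripper":1.0,"dx":0,"dy":0,"dz":-0.056,"wx":0,"wy":0,"wz":0},{"gripper":1.0,"dx":0,"dy":0,"dz":-0.056,"wx":0,"wy":0,"wz":0}]'
```

```text
clock: 2.75
eef_pos: [538.4, -351.6, 62.0]
eef_rot: [3.139, -0.005, 2.954]
wrist_force: [-0.2, 0.3, 0.1]
finger_gap: 93.8
finger_force: 0.0
clock: 3.17
eef_pos: [539.6, -353.6, 10.3]
eef_rot: [3.141, -0.001, 2.954]
wrist_force: [0.1, 0.1, 0.6]
finger_gap: 93.9
finger_force: 0.0
```

```bash
python3 -m inch '[{"gripper":1.0,"dx":0,"dy":-0.004,"dz":-0.001,"wx":0,"wy":0,"wz":0.3},{"gripper":0.5,"dx":0,"dy":-0.004,"dz":-0.001,"wx":0,"wy":0,"wz":0.3},{"gripper":0.3,"dx":0,"dy":-0.004,"dz":-0.001,"wx":0,"wy":0,"wz":0.3},{"gripper":0.3,"dx":0,"dy":-0.004,"dz":-0.001,"wx":0,"wy":0,"wz":0.3},{"gripper":0.3,"dx":0,"dy":-0.004,"dz":-0.001,"wx":0,"wy":0,"wz":0.3}]' 25
python3 -m inch '[{"gripper":0.3,"dx":0,"dy":0,"dz":0,"wx":0,"wy":0,"wz":0},{"gripper":0.3,"dx":0,"dy":0,"dz":0,"wx":0,"wy":0,"wz":0},{"gripper":0.3,"dx":0,"dy":0,"dz":0,"wx":0,"wy":0,"wz":0},{"gripper":0.3,"dx":0,"dy":0,"dz":0,"wx":0,"wy":0,"wz":0},{"gripper":0.3,"dx":0,"dy":0,"dz":0,"wx":0,"wy":0,"wz":0}]' 25
```

```text
clock: 3.58
eef_pos: [539.7, -358.8, 10.4]
eef_rot: [-3.141, 0.001, 2.958]
wrist_force: [-0.2, 0.9, -0.1]
finger_gap: 70.9
finger_force: 0.0
clock: 4.0
eef_pos: [539.6, -358.7, 10.0]
eef_rot: [-3.142, 0.0, 2.958]
wrist_force: [-0.5, 0.3, 2.4]
finger_gap: 55.8
finger_force: 24.9
```

```bash
python3 -m inch '[{"gripper":0.3,"dx":0,"dy":0,"dz":0.03,"wx":0,"wy":0,"wz":0},{"gripper":0.3,"dx":0,"dy":0,"dz":0.07,"wx":0,"wy":0,"wz":0},{"gripper":0.3,"dx":0,"dy":0.0,"dz":0.11,"wx":0,"wy":0,"wz":0},{"gripper":0.3,"dx":0,"dy":0.0,"dz":0.15,"wx":0,"wy":0,"wz":0},{"gripper":0.3,"dx":0,"dy":0.0,"dz":0.18,"wx":0,"wy":0,"wz":0}]'
python3 -m inch '[{"gripper":0.3,"dx":0,"dy":0.03,"dz":0,"wx":0,"wy":0,"wz":5},{"gripper":0.3,"dx":0,"dy":0.07,"dz":0,"wx":0,"wy":0,"wz":10},{"gripper":0.3,"dx":0,"dy":0.11,"dz":0,"wx":0,"wy":0,"wz":15},{"gripper":0.3,"dx":0,"dy":0.15,"dz":0,"wx":0,"wy":0,"wz":20},{"gripper":0.3,"dx":0.01,"dy":0.19,"dz":0,"wx":0,"wy":0,"wz":21.5}]'
python3 -m inch '[{"gripper":0.3,"dx":0,"dy":0.04,"dz":0,"wx":0,"wy":0,"wz":0},{"gripper":0.3,"dx":0,"dy":0.08,"dz":0,"wx":0,"wy":0,"wz":0},{"gripper":0.3,"dx":0.005,"dy":0.12,"dz":0,"wx":0,"wy":0,"wz":0},{"gripper":0.3,"dx":0.005,"dy":0.16,"dz":0,"wx":0,"wy":0,"wz":0},{"gripper":0.3,"dx":0.005,"dy":0.18,"dz":0,"wx":0,"wy":0,"wz":0}]'
```

```text
clock: 4.42
eef_pos: [539.7, -358.7, 193.4]
eef_rot: [-3.141, 0.002, 2.958]
wrist_force: [0.7, -0.1, -0.5]
finger_gap: 55.9
finger_force: 24.9
clock: 4.83
eef_pos: [548.3, -167.0, 189.8]
eef_rot: [3.141, -0.001, -2.945]
wrist_force: [0.4, -0.1, -2.0]
finger_gap: 56.0
finger_force: 24.9
clock: 5.25
eef_pos: [554.1, 15.2, 189.7]
eef_rot: [3.141, -0.0, -2.948]
wrist_force: [-0.2, 0.3, -2.0]
finger_gap: 55.8
finger_force: 24.9
```

```bash
python3 -m inch '[{"gripper":0.3,"dx":0.002,"dy":0.013,"dz":-0.02,"wx":0,"wy":0,"wz":0},{"gripper":0.3,"dx":0.002,"dy":0.013,"dz":-0.035,"wx":0,"wy":0,"wz":0},{"gripper":0.3,"dx":0.002,"dy":0.013,"dz":-0.05,"wx":0,"wy":0,"wz":0},{"gripper":0.3,"dx":0.002,"dy":0.013,"dz":-0.05,"wx":0,"wy":0,"wz":0},{"gripper":0.3,"dx":0.002,"dy":0.013,"dz":-0.05,"wx":0,"wy":0,"wz":0}]'
python3 w.py w3
```

```text
clock: 5.67
eef_pos: [556.2, 24.3, 139.6]
eef_rot: [3.141, -0.002, -2.95]
wrist_force: [0.7, 0.4, -1.4]
finger_gap: 55.7
finger_force: 24.9
5.7167 [556.7  24.2 140.5] [-3.1415e+00  2.0000e-04 -2.9501e+00]
```

View pics/w3.png

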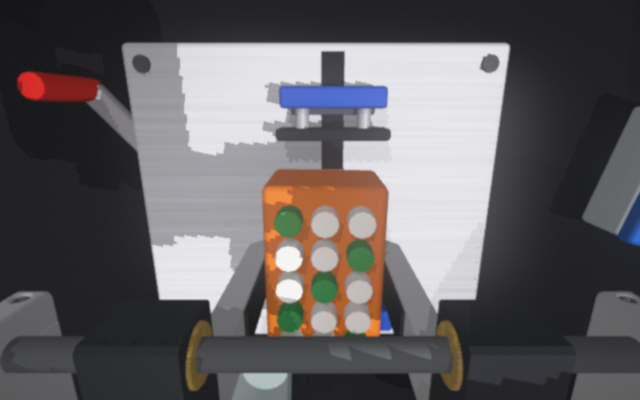

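The rack is held square. The pad is at (276–391, 134), the slot centre is at column 333 and the fence's right end shows near (388,322). I'll check the alignment against the slot and pad.

```bash
python3 - <<'E'
from h import *
d=np.load("pics/w3.npz"); c=(d['K'],d['R'],d['o']); im=cv2.imread("pics/w3.png"); hsv=cv2.cvtColor(im,cv2.COLOR_BGR2HSV); g=im.max(2)
a=np.radians(11); u=np.array([np.cos(a),np.sin(a)]); v=np.array([-u[1],u[0]]); bay=np.array([607,38.])
f=lambda p:(round(float((p[:2]-bay)@u),1),round(float((p[:2]-bay)@v),1))
for r in(56,64,72,155,162):
    cs=np.where(g[r,300:365]<90)[0]+300; print("slot",r,cs.min(),cs.max(),f(ray(c,((cs.min()+cs.max())/2,r),100)))
m=cv2.inRange(hsv,np.array((105,120,60)),np.array((130,255,255)))
for r in(90,96,102): cs=np.where(m[r,260:410])[0]+260; print("jaw",cs.min(),cs.max(),f(ray(c,((cs.min()+cs.max())/2,r),122)),f(ray(c,(cs.min(),r),122)),f(ray(c,(cs.max(),r),122)))
print("pad bottom edge",[int(np.where(g[125:150,k]<90)[0].max()+125) for k in(290,310,360,380)],f(ray(c,(333,141),100)),f(ray(c,(333,141),122)),f(ray(c,(276,134),122)),f(ray(c,(391,134),122)))
cs=np.argwhere(m[300:336,370:420]);print("fence px",(cs.min(0)+[300,370]).tolist(),(cs.max(0)+[300,370]).tolist(),f(ray(c,(cs[:,1].max()+370,cs[:,0].max()+300),122)), f(ray(c,(cs[:,1].max()+370,cs[:,0].min()+300),100)))
# rack top near corners z = 100+40-10.. grip: underside = 140.5-10 =130.5 top 175
print("rack",[f(ray(c,p,175)) for p in((264,186),(387,186))],"tcp",f(manip.read_state()["eef_pos"]))
E
```

```text
slot 56 323 342 (-159.4, 0.2)
slot 64 323 342 (-155.0, 0.2)
slot 72 323 342 (-150.5, 0.3)
slot 155 322 341 (-100.8, -0.0)
slot 162 322 341 (-96.3, 0.0)
jaw 280 386 (-139.4, 0.1) (-139.4, -28.9) (-139.4, 29.0)
jaw 280 386 (-136.3, 0.1) (-136.2, -29.0) (-136.3, 29.2)
jaw 281 385 (-133.1, 0.1) (-133.1, -28.6) (-133.1, 28.8)
pad bottom edge [139, 140, 139, 138] (-109.7, 0.9) (-111.8, 0.3) (-115.7, -32.0) (-115.8, 33.1)
fence px [303, 381] [329, 391] (12.3, 40.0) (6.4, 43.8)
rack [(-97.8, -30.8), (-97.8, 22.3)] tcp (-52.0, -3.9)
```

```bash
python3 -m inch '[{"gripper":0.3,"dx":0,"dy":0.004,"dz":0,"wx":0,"wy":0,"wz":0},{"gripper":0.3,"dx":0,"dy":0.004,"dz":-0.01,"wx":0,"wy":0,"wz":0},{"gripper":0.3,"dx":0,"dy":0.004,"dz":-0.02,"wx":0,"wy":0,"wz":0},{"gripper":0.3,"dx":0,"dy":0.004,"dz":-0.027,"wx":0,"wy":0,"wz":0},{"gripper":0.3,"dx":0,"dy":0.004,"dz":-0.027,"wx":0,"wy":0,"wz":0}]'
```

```text
clock: 6.13
eef_pos: [555.6, 28.3, 110.8]
eef_rot: [3.141, -0.003, -2.95]
wrist_force: [-0.6, 1.0, -3.3]
finger_gap: 56.0
finger_force: 24.9
```

```bash
python3 -m inch '[{"gripper":0.3,"dx":0,"dy":0,"dz":-0.0005,"wx":0,"wy":0,"wz":0},{"gripper":0.3,"dx":0,"dy":0,"dz":-0.001,"wx":0,"wy":0,"wz":0},{"gripper":0.3,"dx":0,"dy":0,"dz":-0.0015,"wx":0,"wy":0,"wz":0},{"gripper":0.3,"dx":0,"dy":0,"dz":-0.0015,"wx":0,"wy":0,"wz":0},{"gripper":0.3,"dx":0,"dy":0,"dz":-0.0015,"wx":0,"wy":0,"wz":0}]'
```

```text
clock: 6.55
eef_pos: [556.7, 28.4, 111.6]
eef_rot: [-3.142, 0.0, -2.95]
wrist_force: [-0.4, -0.8, -2.3]
finger_gap: 55.7
finger_force: 24.9
```

```bash
python3 -m inch '[{"gripper":0.3,"dx":0,"dy":0,"dz":-0.0005,"wx":0,"wy":0,"wz":0},{"gripper":0.3,"dx":0,"dy":0,"dz":-0.001,"wx":0,"wy":0,"wz":0},{"gripper":0.3,"dx":0,"dy":0,"dz":-0.0015,"wx":0,"wy":0,"wz":0},{"gripper":0.3,"dx":0,"dy":0,"dz":-0.0015,"wx":0,"wy":0,"wz":0},{"gripper":0.3,"dx":0,"dy":0,"dz":-0.0015,"wx":0,"wy":0,"wz":0}]'
```

```text
clock: 6.97
eef_pos: [556.6, 28.4, 110.0]
eef_rot: [-3.142, 0.0, -2.95]
wrist_force: [-0.4, 0.6, -0.1]
finger_gap: 56.0
finger_force: 24.9
```

```bash
python3 -m inch '[{"gripper":0.65,"dx":0,"dy":0,"dz":-0.0005,"wx":0,"wy":0,"wz":0},{"gripper":0.7,"dx":0,"dy":0,"dz":-0.0005,"wx":0,"wy":0,"wz":0},{"gripper":0.8,"dx":0,"dy":0,"dz":-0.0005,"wx":0,"wy":0,"wz":0},{"gripper":0.9,"dx":0,"dy":0,"dz":-0.0005,"wx":0,"wy":0,"wz":0},{"gripper":0.9,"dx":0,"dy":0,"dz":-0.0005,"wx":0,"wy":0,"wz":0}]'
python3 -m inch '[{"gripper":0.9,"dx":0,"dy":0,"dz":0.02,"wx":0,"wy":0,"wz":0},{"gripper":0.9,"dx":0,"dy":0,"dz":0.05,"wx":0,"wy":0,"wz":0},{"gripper":0.9,"dx":0,"dy":0,"dz":0.09,"wx":0,"wy":0,"wz":0},{"gripper":0.9,"dx":0,"dy":-0.02,"dz":0.13,"wx":0,"wy":0,"wz":0},{"gripper":0.9,"dx":-0.01,"dy":-0.04,"dz":0.16,"wx":0,"wy":0,"wz":0}]'
python3 w.py w4
```

```text
clock: 7.38
eef_pos: [556.6, 28.3, 109.5]
eef_rot: [-3.142, 0.0, -2.95]
wrist_force: [0.4, 0.7, 0.2]
finger_gap: 82.3
finger_force: 0.0
clock: 7.8
eef_pos: [547.0, -11.4, 271.8]
eef_rot: [-3.141, 0.001, -2.948]
wrist_force: [0.2, 0.2, 0.8]
finger_gap: 84.8
finger_force: 0.0
7.85 [546.9 -14.9 278.3] [-3.138   0.0089 -2.9503]
```

View pics/w4.png

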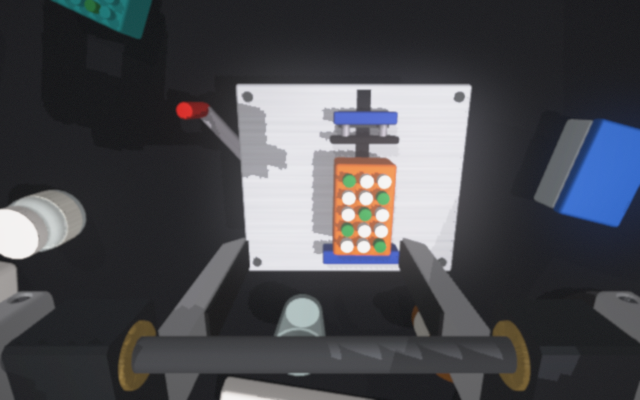

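The rack stands centred between pad and fence and is released. From the arm's direction the hub is near (561.5,-79) and the post near (499.5,-157). I'll turn the tool so its closing line lies along the post's tangent (yaw 51.5°), then cage the post.

```bash
python3 -m inch '[{"gripper":0.5,"dx":-0.01,"dy":-0.03,"dz":0,"wx":0,"wy":0,"wz":-7},{"gripper":0.5,"dx":-0.02,"dy":-0.06,"dz":0,"wx":0,"wy":0,"wz":-14},{"gripper":0.5,"dx":-0.03,"dy":-0.09,"dz":0,"wx":0,"wy":0,"wz":-21},{"gripper":0.5,"dx":-0.04,"dy":-0.12,"dz":0,"wx":0,"wy":0,"wz":-28},{"gripper":0.5,"dx":-0.045,"dy":-0.145,"dz":0,"wx":0,"wy":0,"wz":-35}]'
for i in 1; do python3 -m inch '[{"gripper":0.5,"dx":0,"dy":0,"dz":0,"wx":0,"wy":0,"wz":-7},{"gripper":0.5,"dx":0,"dy":0,"dz":0,"wx":0,"wy":0,"wz":-14},{"gripper":0.5,"dx":0,"dy":0,"dz":0,"wx":0,"wy":0,"wz":-21},{"gripper":0.5,"dx":0,"dy":0,"dz":0,"wx":0,"wy":0,"wz":-28},{"gripper":0.5,"dx":0,"dy":0,"dz":0,"wx":0,"wy":0,"wz":-35}]'; done
python3 -m inch '[{"gripper":0.5,"dx":0,"dy":0,"dz":0,"wx":0,"wy":0,"wz":-7},{"gripper":0.5,"dx":0,"dy":0,"dz":0,"wx":0,"wy":0,"wz":-14},{"gripper":0.5,"dx":0,"dy":0,"dz":0,"wx":0,"wy":0,"wz":-21},{"gripper":0.5,"dx":0,"dy":0,"dz":0,"wx":0,"wy":0,"wz":-28},{"gripper":0.5,"dx":0,"dy":0,"dz":0,"wx":0,"wy":0,"wz":-35}]'
python3 -m inch '[{"gripper":0.4,"dx":0,"dy":0,"dz":0,"wx":0,"wy":0,"wz":-7},{"gripper":0.4,"dx":0,"dy":0,"dz":-0.02,"wx":0,"wy":0,"wz":-14},{"gripper":0.4,"dx":0,"dy":0,"dz":-0.04,"wx":0,"wy":0,"wz":-21},{"gripper":0.4,"dx":0,"dy":0,"dz":-0.07,"wx":0,"wy":0,"wz":-28},{"gripper":0.4,"dx":0,"dy":0,"dz":-0.07,"wx":0,"wy":0,"wz":-35}]'
python3 w.py w5
```

```text
clock: 8.27
eef_pos: [500.5, -158.3, 269.5]
eef_rot: [-3.141, 0.0, 2.716]
wrist_force: [-0.9, -0.4, 0.4]
finger_gap: 55.0
finger_force: 0.0
clock: 8.68
eef_pos: [501.5, -156.7, 269.2]
eef_rot: [-3.142, -0.0, 2.105]
wrist_force: [-0.0, -0.4, -0.3]
finger_gap: 47.0
finger_force: 0.0
clock: 9.1
eef_pos: [501.5, -156.6, 269.2]
eef_rot: [-3.142, -0.0, 1.495]
wrist_force: [1.3, 0.3, -0.3]
finger_gap: 46.9
finger_force: 0.0
clock: 9.52
eef_pos: [499.7, -155.9, 194.2]
eef_rot: [-3.135, 0.002, 0.884]
wrist_force: [0.2, 0.3, -1.0]
finger_gap: 37.9
finger_force: 0.0
9.5667 [ 500.5 -156.2  196.6] [-3.1372e+00  1.5000e-03  8.7420e-01]
```

View pics/w5.png

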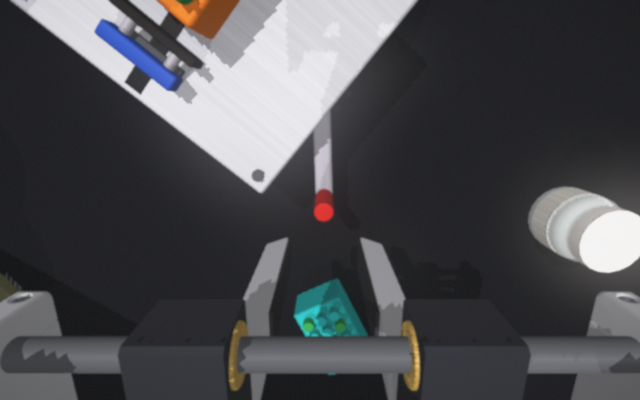

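The post top is at (323,212), close to the finger midline at column 324, and the arm runs almost straight up the image, so the yaw is right. I'll fix the post and hub from this view.

```bash
python3 - <<'E'
from h import *
d=np.load("pics/w5.npz"); c=(d['K'],d['R'],d['o'])
p=ray(c,(323.5,212),114); print("post",p.round(1))
a=ray(c,(323.5,190),66);b=ray(c,(322,125),66); print(a.round(1),b.round(1),np.degrees(np.arctan2(*(b-a)[[1,0]])).round(1))
h=p[:2]; 
for ang in(49,50,51,52): print(ang,(p[:2]+100*np.array([np.cos(np.radians(ang)),np.sin(np.radians(ang))])).round(1))
s=manip.read_state(); print(s["eef_pos"].round(1),s["eef_rot"][2],s["wrist_force"].round(2))
E
```

```text
post [ 500.3 -157.3  114. ]
[ 503.9 -152.3   66. ] [ 540.  -106.2   66. ] 51.9
49 [565.9 -81.8]
50 [564.5 -80.7]
51 [563.2 -79.6]
52 [561.8 -78.5]
[ 500.5 -156.2  196.6] 0.8741802849077744 [-0.17 -0.29  0.58]
```

```bash
python3 -m inch '[{"gripper":0.4,"dx":0,"dy":-0.001,"dz":-0.03,"wx":0,"wy":0,"wz":1.5},{"gripper":0.4,"dx":0,"dy":-0.001,"dz":-0.06,"wx":0,"wy":0,"wz":1.5},{"gripper":0.4,"dx":0,"dy":-0.001,"dz":-0.09,"wx":0,"wy":0,"wz":1.5},{"gripper":0.4,"dx":0,"dy":-0.001,"dz":-0.118,"wx":0,"wy":0,"wz":1.5},{"gripper":0.4,"dx":0,"dy":-0.001,"dz":-0.118,"wx":0,"wy":0,"wz":1.5}]'
python3 -m inch '[{"gripper":0.22,"dx":0,"dy":0,"dz":0,"wx":0,"wy":0,"wz":0},{"gripper":0.22,"dx":0,"dy":0,"dz":0,"wx":0,"wy":0,"wz":0},{"gripper":0.22,"dx":0,"dy":0,"dz":0,"wx":0,"wy":0,"wz":0},{"gripper":0.22,"dx":0,"dy":0,"dz":0,"wx":0,"wy":0,"wz":0},{"gripper":0.22,"dx":0,"dy":0,"dz":0,"wx":0,"wy":0,"wz":0}]' 10
python3 - <<'E'
import numpy as np
h=np.array([562,-78.6])
for k in range(0,100,5):
    a=np.radians(232+k); print(k,(h+100*np.array([np.cos(a),np.sin(a)])).round(1), "tangent",np.array([-np.sin(a),np.cos(a)]).round(2))
E
```

```text
clock: 9.98
eef_pos: [499.5, -156.9, 77.2]
eef_rot: [-3.135, 0.002, 0.919]
wrist_force: [-0.3, 1.1, -0.4]
finger_gap: 37.6
finger_force: 0.0
clock: 10.4
eef_pos: [501.8, -157.5, 83.1]
eef_rot: [3.141, -0.001, 0.917]
wrist_force: [-5.9, 2.5, 4.7]
finger_gap: 21.0
finger_force: 3.0
0 [ 500.4 -157.4] tangent [ 0.79 -0.62]
5 [ 507.5 -162.5] tangent [ 0.84 -0.54]
10 [ 515.1 -166.9] tangent [ 0.88 -0.47]
15 [ 522.9 -170.7] tangent [ 0.92 -0.39]
20 [ 531.1 -173.7] tangent [ 0.95 -0.31]
25 [ 539.5 -176. ] tangent [ 0.97 -0.22]
30 [ 548.1 -177.6] tangent [ 0.99 -0.14]
35 [ 556.8 -178.5] tangent [ 1.   -0.05]
40 [ 565.5 -178.5] tangent [1.   0.03]
45 [ 574.2 -177.9] tangent [0.99 0.12]
50 [ 582.8 -176.4] tangent [0.98 0.21]
55 [ 591.2 -174.2] tangent [0.96 0.29]
60 [ 599.5 -171.3] tangent [0.93 0.37]
65 [ 607.4 -167.7] tangent [0.89 0.45]
70 [ 615.  -163.4] tangent [0.85 0.53]
75 [ 622.2 -158.5] tangent [0.8 0.6]
80 [ 628.9 -152.9] tangent [0.74 0.67]
85 [ 635.1 -146.8] tangent [0.68 0.73]
90 [ 640.8 -140.2] tangent [0.62 0.79]
95 [ 645.9 -133.1] tangent [0.54 0.84]
```

```bash
python3 -m inch '[{"gripper":0.22,"dx":0.003,"dy":-0.002,"dz":0,"wx":0,"wy":0,"wz":2},{"gripper":0.22,"dx":0.006,"dy":-0.004,"dz":0,"wx":0,"wy":0,"wz":4},{"gripper":0.22,"dx":0.009,"dy":-0.006,"dz":0,"wx":0,"wy":0,"wz":6},{"gripper":0.22,"dx":0.012,"dy":-0.008,"dz":0,"wx":0,"wy":0,"wz":8},{"gripper":0.22,"dx":0.015,"dy":-0.0095,"dz":0,"wx":0,"wy":0,"wz":10}]'
python3 -m inch '[{"gripper":0.22,"dx":0.003,"dy":-0.0015,"dz":0,"wx":0,"wy":0,"wz":2},{"gripper":0.22,"dx":0.006,"dy":-0.003,"dz":0,"wx":0,"wy":0,"wz":4},{"gripper":0.22,"dx":0.009,"dy":-0.0045,"dz":0,"wx":0,"wy":0,"wz":6},{"gripper":0.22,"dx":0.0125,"dy":-0.0055,"dz":0,"wx":0,"wy":0,"wz":8},{"gripper":0.22,"dx":0.016,"dy":-0.007,"dz":0,"wx":0,"wy":0,"wz":10}]'
```

```text
clock: 10.82
eef_pos: [516.9, -166.8, 82.9]
eef_rot: [3.141, -0.001, 1.093]
wrist_force: [-5.3, 5.9, 3.7]
finger_gap: 20.9
finger_force: 3.0
clock: 11.23
eef_pos: [532.7, -173.7, 82.7]
eef_rot: [-3.142, -0.001, 1.267]
wrist_force: [-4.8, 6.1, 1.3]
finger_gap: 20.9
finger_force: 3.0
```

```bash
python3 -m inch '[{"gripper":0.22,"dx":0.003,"dy":-0.0005,"dz":0,"wx":0,"wy":0,"wz":2},{"gripper":0.22,"dx":0.0065,"dy":-0.001,"dz":0,"wx":0,"wy":0,"wz":4},{"gripper":0.22,"dx":0.01,"dy":-0.0015,"dz":0,"wx":0,"wy":0,"wz":6},{"gripper":0.22,"dx":0.0135,"dy":-0.002,"dz":0,"wx":0,"wy":0,"wz":8},{"gripper":0.22,"dx":0.017,"dy":-0.0025,"dz":0,"wx":0,"wy":0,"wz":10}]'
python3 -m inch '[{"gripper":0.22,"dx":0.0035,"dy":-0.0005,"dz":0,"wx":0,"wy":0,"wz":2},{"gripper":0.22,"dx":0.007,"dy":-0.001,"dz":0,"wx":0,"wy":0,"wz":4},{"gripper":0.22,"dx":0.0105,"dy":-0.001,"dz":0,"wx":0,"wy":0,"wz":6},{"gripper":0.22,"dx":0.014,"dy":-0.001,"dz":0,"wx":0,"wy":0,"wz":8},{"gripper":0.22,"dx":0.0175,"dy":-0.001,"dz":0,"wx":0,"wy":0,"wz":10}]'
```

```text
clock: 11.65
eef_pos: [549.5, -176.7, 82.7]
eef_rot: [-3.141, 0.0, 1.442]
wrist_force: [-6.0, 1.6, 1.6]
finger_gap: 20.8
finger_force: 3.1
clock: 12.07
eef_pos: [566.9, -177.3, 82.7]
eef_rot: [-3.141, -0.001, 1.616]
wrist_force: [-6.5, 4.5, 1.1]
finger_gap: 20.7
finger_force: 3.0
```

```bash
python3 -m inch '[{"gripper":0.22,"dx":0.0017,"dy":0.0002,"dz":0,"wx":0,"wy":0,"wz":1},{"gripper":0.22,"dx":0.0035,"dy":0.0004,"dz":0,"wx":0,"wy":0,"wz":2},{"gripper":0.22,"dx":0.0052,"dy":0.0006,"dz":0,"wx":0,"wy":0,"wz":3},{"gripper":0.22,"dx":0.007,"dy":0.0008,"dz":0,"wx":0,"wy":0,"wz":4},{"gripper":0.22,"dx":0.0087,"dy":0.001,"dz":0,"wx":0,"wy":0,"wz":5}]'
python3 -m inch '[{"gripper":0.22,"dx":0.0017,"dy":0.0003,"dz":0,"wx":0,"wy":0,"wz":1},{"gripper":0.22,"dx":0.0035,"dy":0.0006,"dz":0,"wx":0,"wy":0,"wz":2},{"gripper":0.22,"dx":0.0052,"dy":0.0009,"dz":0,"wx":0,"wy":0,"wz":3},{"gripper":0.22,"dx":0.007,"dy":0.0013,"dz":0,"wx":0,"wy":0,"wz":4},{"gripper":0.22,"dx":0.0086,"dy":0.0017,"dz":0,"wx":0,"wy":0,"wz":5}]'
python3 -m inch '[{"gripper":0.22,"dx":0.0017,"dy":0.0004,"dz":0,"wx":0,"wy":0,"wz":1},{"gripper":0.22,"dx":0.0034,"dy":0.0008,"dz":0,"wx":0,"wy":0,"wz":2},{"gripper":0.22,"dx":0.0051,"dy":0.0013,"dz":0,"wx":0,"wy":0,"wz":3},{"gripper":0.22,"dx":0.0068,"dy":0.0018,"dz":0,"wx":0,"wy":0,"wz":4},{"gripper":0.22,"dx":0.0084,"dy":0.0022,"dz":0,"wx":0,"wy":0,"wz":5}]'
```

```text
clock: 12.48
eef_pos: [575.5, -176.3, 82.6]
eef_rot: [-3.141, -0.0, 1.703]
wrist_force: [-5.9, 3.2, 0.1]
finger_gap: 20.8
finger_force: 2.9
clock: 12.9
eef_pos: [584.1, -174.7, 82.6]
eef_rot: [-3.141, -0.0, 1.79]
wrist_force: [-6.9, 2.6, 0.6]
finger_gap: 20.3
finger_force: 3.0
clock: 13.32
eef_pos: [592.4, -172.5, 82.6]
eef_rot: [-3.141, -0.0, 1.877]
wrist_force: [-7.9, 2.4, -0.3]
finger_gap: 20.8
finger_force: 3.0
```

```bash
cat > f.py <<'E'
from h import *
F=[]
for i in range(6):
    im=manip.camera("side"); s=manip.read_state(); p=s["eef_pos"][:2]-[562,-78.6]; r=p/np.linalg.norm(p); t=np.array([-r[1],r[0]]); F.append(-(s["wrist_force"][:2]@t))
cv2.imwrite("pics/side_now.png",im)
print("paused push",np.round(F,1),"mean last4",np.mean(F[2:]).round(2),"ang",(np.degrees(np.arctan2(p[1],p[0]))%360-232).round(1),s["clock"])
E
python3 f.py
```

```text
paused push [4.4 3.7 3.4 4.6 5.2 4.9] mean last4 4.54 ang 56.1 13.6167
```

```bash
python3 -m inch '[{"gripper":0.22,"dx":0.0008,"dy":0.0003,"dz":0,"wx":0,"wy":0,"wz":0.5},{"gripper":0.22,"dx":0.0016,"dy":0.0006,"dz":0,"wx":0,"wy":0,"wz":1},{"gripper":0.22,"dx":0.0025,"dy":0.0009,"dz":0,"wx":0,"wy":0,"wz":1.5},{"gripper":0.22,"dx":0.0033,"dy":0.0012,"dz":0,"wx":0,"wy":0,"wz":2},{"gripper":0.22,"dx":0.0041,"dy":0.0015,"dz":0,"wx":0,"wy":0,"wz":2.5}]'
python3 f.py
python3 - <<'E'
import cv2
im=cv2.imread("pics/side_now.png")[140:260,235:365]; cv2.imwrite("pics/c2.png",cv2.resize(im,(650,600),interpolation=2))
E
```

```text
clock: 14.03
eef_pos: [596.6, -171.3, 82.5]
eef_rot: [-3.141, 0.0, 1.92]
wrist_force: [-6.8, 0.9, 2.4]
finger_gap: 21.0
finger_force: 3.0
paused push [5.1 4.1 5.  4.  5.  5. ] mean last4 4.75 ang 58.6 14.3333
```

View pics/c2.png

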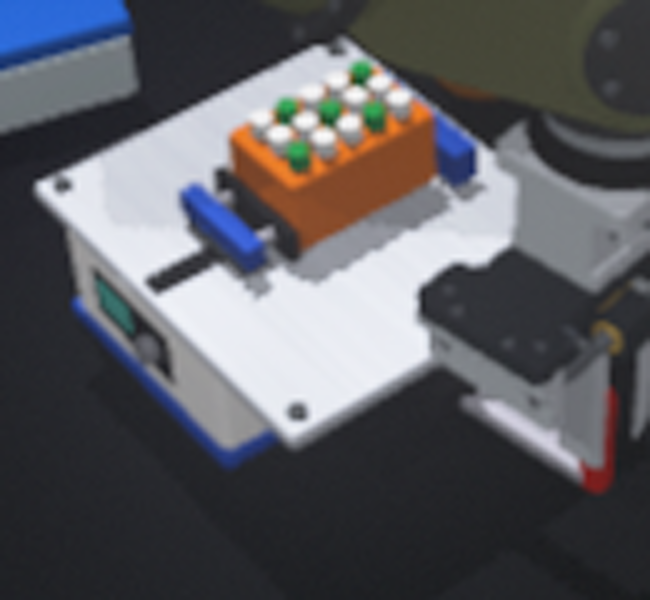

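The crop shows the pad now touching the rack, with the rack almost at the fence. Pushing on in small steps and comparing like pushes (free: about 6.1 moving, about 4.6 paused).

```bash
python3 -m inch '[{"gripper":0.22,"dx":0.0008,"dy":0.0003,"dz":0,"wx":0,"wy":0,"wz":0.5},{"gripper":0.22,"dx":0.0016,"dy":0.0006,"dz":0,"wx":0,"wy":0,"wz":1},{"gripper":0.22,"dx":0.0024,"dy":0.0009,"dz":0,"wx":0,"wy":0,"wz":1.5},{"gripper":0.22,"dx":0.0032,"dy":0.0012,"dz":0,"wx":0,"wy":0,"wz":2},{"gripper":0.22,"dx":0.004,"dy":0.0016,"dz":0,"wx":0,"wy":0,"wz":2.5}]'
python3 f.py
python3 -m inch '[{"gripper":0.22,"dx":0.0008,"dy":0.0003,"dz":0,"wx":0,"wy":0,"wz":0.5},{"gripper":0.22,"dx":0.0016,"dy":0.0007,"dz":0,"wx":0,"wy":0,"wz":1},{"gripper":0.22,"dx":0.0024,"dy":0.001,"dz":0,"wx":0,"wy":0,"wz":1.5},{"gripper":0.22,"dx":0.0032,"dy":0.0014,"dz":0,"wx":0,"wy":0,"wz":2},{"gripper":0.22,"dx":0.004,"dy":0.0018,"dz":0,"wx":0,"wy":0,"wz":2.5}]'
python3 f.py
```

```text
clock: 14.75
eef_pos: [600.6, -169.7, 82.5]
eef_rot: [-3.141, -0.0, 1.964]
wrist_force: [-5.7, 1.3, 0.6]
finger_gap: 20.6
finger_force: 3.0
paused push [4.8 5.2 4.6 4.2 5.5 4.9] mean last4 4.82 ang 61.0 15.05
clock: 15.47
eef_pos: [604.6, -167.9, 82.5]
eef_rot: [-3.141, -0.0, 2.008]
wrist_force: [-6.9, 1.0, 0.9]
finger_gap: 20.7
finger_force: 3.0
paused push [5.8 4.1 5.  4.8 4.9 4.8] mean last4 4.85 ang 63.6 15.7667
```

```bash
python3 -m inch '[{"gripper":0.22,"dx":0.0008,"dy":0.0004,"dz":0,"wx":0,"wy":0,"wz":0.5},{"gripper":0.22,"dx":0.0016,"dy":0.0008,"dz":0,"wx":0,"wy":0,"wz":1},{"gripper":0.22,"dx":0.0024,"dy":0.0012,"dz":0,"wx":0,"wy":0,"wz":1.5},{"gripper":0.22,"dx":0.0032,"dy":0.0016,"dz":0,"wx":0,"wy":0,"wz":2},{"gripper":0.22,"dx":0.0039,"dy":0.002,"dz":0,"wx":0,"wy":0,"wz":2.5}]'
python3 f.py
python3 -m inch '[{"gripper":0.22,"dx":0.0008,"dy":0.0004,"dz":0,"wx":0,"wy":0,"wz":0.5},{"gripper":0.22,"dx":0.0015,"dy":0.0008,"dz":0,"wx":0,"wy":0,"wz":1},{"gripper":0.22,"dx":0.0023,"dy":0.0012,"dz":0,"wx":0,"wy":0,"wz":1.5},{"gripper":0.22,"dx":0.0031,"dy":0.0016,"dz":0,"wx":0,"wy":0,"wz":2},{"gripper":0.22,"dx":0.0038,"dy":0.0021,"dz":0,"wx":0,"wy":0,"wz":2.5}]'
python3 f.py
```

```text
clock: 16.18
eef_pos: [608.4, -166.0, 82.4]
eef_rot: [-3.141, -0.0, 2.051]
wrist_force: [-8.3, 1.3, 1.3]
finger_gap: 20.9
finger_force: 3.3
paused push [5.5 5.2 7.  5.2 4.4 5.3] mean last4 5.46 ang 66.0 16.4833
clock: 16.9
eef_pos: [612.1, -164.0, 82.4]
eef_rot: [-3.141, -0.0, 2.095]
wrist_force: [-8.1, -1.0, 1.9]
finger_gap: 20.9
finger_force: 3.8
paused push [6.2 6.5 6.4 6.3 7.2 6.4] mean last4 6.6 ang 68.4 17.2
```

```bash
python3 -m inch '[{"gripper":0.22,"dx":0.0008,"dy":0.0004,"dz":0,"wx":0,"wy":0,"wz":0.5},{"gripper":0.22,"dx":0.0015,"dy":0.0009,"dz":0,"wx":0,"wy":0,"wz":1},{"gripper":0.22,"dx":0.0022,"dy":0.0013,"dz":0,"wx":0,"wy":0,"wz":1.5},{"gripper":0.22,"dx":0.003,"dy":0.0018,"dz":0,"wx":0,"wy":0,"wz":2},{"gripper":0.22,"dx":0.0037,"dy":0.0022,"dz":0,"wx":0,"wy":0,"wz":2.5}]'
python3 f.py
```

```text
clock: 17.62
eef_pos: [615.6, -161.7, 82.3]
eef_rot: [-3.14, -0.001, 2.138]
wrist_force: [-10.1, 0.8, 3.5]
finger_gap: 20.7
finger_force: 4.2
paused push [7.7 7.4 7.8 6.8 7.2 6.6] mean last4 7.07 ang 70.9 17.9167
```

```bash
python3 -m inch '[{"gripper":0.22,"dx":0.0003,"dy":0.0002,"dz":0,"wx":0,"wy":0,"wz":0.2},{"gripper":0.22,"dx":0.0006,"dy":0.0004,"dz":0,"wx":0,"wy":0,"wz":0.4},{"gripper":0.22,"dx":0.0009,"dy":0.0006,"dz":0,"wx":0,"wy":0,"wz":0.6},{"gripper":0.22,"dx":0.0012,"dy":0.0008,"dz":0,"wx":0,"wy":0,"wz":0.8},{"gripper":0.22,"dx":0.0015,"dy":0.001,"dz":0,"wx":0,"wy":0,"wz":1}]'
python3 f.py
```

```text
clock: 18.33
eef_pos: [617.0, -160.8, 82.3]
eef_rot: [-3.14, -0.001, 2.156]
wrist_force: [-10.0, 0.0, 2.4]
finger_gap: 20.6
finger_force: 4.4
paused push [8.2 8.8 8.5 8.4 7.8 8.9] mean last4 8.42 ang 71.8 18.6333
```

That has nipped up, about 3 N above the free push. I'll open the fingers and lift clear.

```bash
python3 -m inch '[{"gripper":0.4,"dx":0,"dy":0,"dz":0,"wx":0,"wy":0,"wz":0},{"gripper":0.4,"dx":0,"dy":0,"dz":0,"wx":0,"wy":0,"wz":0},{"gripper":0.4,"dx":0,"dy":0,"dz":0,"wx":0,"wy":0,"wz":0},{"gripper":0.4,"dx":0,"dy":0,"dz":0,"wx":0,"wy":0,"wz":0},{"gripper":0.4,"dx":0,"dy":0,"dz":0,"wx":0,"wy":0,"wz":0}]'
python3 -m inch '[{"gripper":0.4,"dx":0,"dy":0,"dz":0.02,"wx":0,"wy":0,"wz":0},{"gripper":0.4,"dx":0,"dy":0,"dz":0.05,"wx":0,"wy":0,"wz":0},{"gripper":0.4,"dx":0,"dy":0,"dz":0.09,"wx":0,"wy":0,"wz":0},{"gripper":0.4,"dx":0,"dy":0,"dz":0.13,"wx":0,"wy":0,"wz":0},{"gripper":0.4,"dx":-0.02,"dy":-0.03,"dz":0.16,"wx":0,"wy":0,"wz":0}]'
python3 -m inch '[{"gripper":0.4,"dx":-0.04,"dy":-0.02,"dz":0,"wx":0,"wy":0,"wz":0},{"gripper":0.4,"dx":-0.08,"dy":-0.04,"dz":0,"wx":0,"wy":0,"wz":0},{"gripper":0.4,"dx":-0.11,"dy":-0.05,"dz":0,"wx":0,"wy":0,"wz":0},{"gripper":0.4,"dx":-0.11,"dy":-0.05,"dz":0,"wx":0,"wy":0,"wz":0},{"gripper":0.4,"dx":-0.11,"dy":-0.05,"dz":0,"wx":0,"wy":0,"wz":0}]'
python3 - <<'E'
from h import *
a=cv2.resize(manip.camera("side")[135:275,225:385],(400,350),interpolation=2); b=cv2.resize(manip.camera("scene")[140:280,280:440],(400,350),interpolation=2)
cv2.imwrite("pics/end.png",np.hstack([a,b]))
E
```

```text
clock: 19.05
eef_pos: [618.0, -160.6, 81.7]
eef_rot: [3.141, 0.0, 2.155]
wrist_force: [-0.1, -0.1, -0.3]
finger_gap: 37.5
finger_force: 0.0
clock: 19.47
eef_pos: [601.9, -184.4, 242.1]
eef_rot: [3.138, 0.003, 2.159]
wrist_force: [1.0, -1.1, 0.2]
finger_gap: 37.6
finger_force: 0.0
clock: 19.88
eef_pos: [489.2, -237.9, 238.9]
eef_rot: [3.141, 0.001, 2.153]
wrist_force: [0.6, 0.6, -0.2]
finger_gap: 37.4
finger_force: 0.0
```

View pics/end.png

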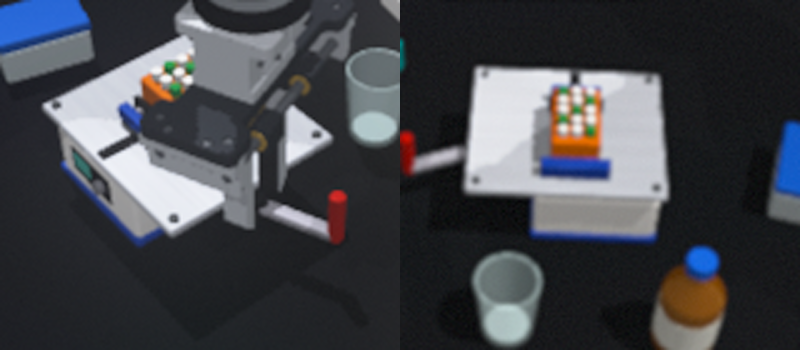

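The rack sits clamped and centred against the fence. The post has swung round, the bystanders I can see haven't moved, and the robot is clear. Handing in.

```bash
python3 -c "
from cell import manip
print(manip.sign_off())"
```

```text
the job is handed in; nothing more can be done
None
```

The orange rack is on the deck, centred and clamped against the fence; I stopped the crank about 3 N above the free push (noisy reading, target 2 to 4 N), backed the robot clear and handed the job in at about 20 s.

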